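Clip the telescopic window squeegee into its fork stand and draw out its handle

TASK

Pick up the telescopic window squeegee and push its tube down past the orange sprung jaws of the blue fork stand until it sits home in both forks, its two black collars outside the forks. Then take the blue pull grip with its red button squeezed in, draw the handle out past the first stop to the second stop, its full length, and finish while still holding it there with the button squeezed, without letting go. Leave the other things on the worktop where they are.

Things in the scene. Friction and masses are not known exactly. Their poses are not given: they have to be found in the camera images.
- squeegee: Loose telescopic window squeegee, 0.27 kg, 320 mm long, lying with its axis 16 mm up, handle to the right. Origin: middle of its aluminium tube, on the axis; +x along the tube to the handle, z up as it lies. Tube 22 mm dia., x = -100 to 100 mm; square black collars 32 x 32 x 8 mm at x = -88 and 88; crossbar and blade 84 mm wide (y) at x -125 to -160. Carry it by the bare tube between the collars.
- pull_grip (a point): Middle of the blue pull grip, on the tube's axis, 130 mm from the tube's middle when pushed in; axes as the squeegee's; moves along +x. Grip 52 mm long (x), 26 wide (y), 30 high (z), black end plate. Red button 30 x 18 mm, centred here, stands 6 mm proud of the -y side: fingers closing along y squeeze it in (width 32 mm before, 26 to 27 with the button in).
- handle (a joint): How far the handle is drawn out (m): 0 pushed in (start), 0.045 first stop, 0.090 second stop, a solid end. A catch locks it at each stop while the button is out; with the button in it slides freely through the first stop against a light return spring (3 N at 0, 6 N at full length).
- button (a joint): How far the red button is pressed, in m: 0 out, 0.005 fully in; its spring needs 4 to 7 N. The catch is free above about 0.004.
- clip: Blue fork stand, fixed, on a dark foot 190 x 84 x 12 mm. Origin: underside centre; x along the clipped tube's axis, y across, z up. Two forks at x = -67 and 67 mm, each 20 mm thick (x), 66 wide, slot 25 wide open at the top; prongs reach 123 mm (-y side, flared lip) and 115 mm (+y) above the worktop. 114 mm free between the forks. The tube's collars go outside the forks with 7 mm play each way.
- clip_seat (a point): Where the middle of the tube's axis lies when home in both forks: 75 mm above the worktop, midway between the forks, axes as the stand's. The slots' floor is 11 mm below it.
- jaw_left (a joint): Orange sprung jaw of the fork at x = -67 mm, hinged on the +y prong (26 mm beside and 34 mm above the seat), sloping down over the slot. Rad: 0 closed (start), to about 0.5 as the tube coming down pushes it aside, back to 0 once the tube is home. Pushing past both takes 5 to 12 N; over the last 10 mm they snap over, press the tube down (15 N) and keep it in.
- jaw_right (a joint): The same jaw on the fork at x = +67 mm; angle in rad, 0 closed, grows as it is pushed aside.
- lemon: Yellow lemon, 78 x 55 x 56 mm, loose on the worktop to the right; a bystander. Origin: underside centre.
- garlic: Garlic bulb, 60 x 57 x 58 mm, loose on the worktop to the right; a bystander. Origin: underside centre.
- tin: Small food tin, 58 mm in diameter, 72 mm high, loose on the worktop to the left; a bystander. Origin: underside centre.
Not all that is in view belongs to the job. Leave any green look-alike of the clip alone.

How it is judged:
By the outcome, as a careful person would: the job done as asked, in the order asked, and still so for the second after the job is handed in, while the arm keeps its last pose, push and grip.
It also fails if it takes over 48 s, if anything falls off the work surface, if the arm or the gripper's body presses on something with over 40 N, if the wrist force passes 120 N, or if a joint passes its speed limit or range.

ROBOT

A 6-joint arm with a two-finger parallel gripper is mounted at the origin on a cart in front of the work surface, level with it; the furniture and walls round the work are solid. World frame = base frame: x ahead of the robot, y to its left, z up, the work surface at z = 0. Lengths are in mm, angles in rad, forces in N, time in s.
With the tool pointing down it reaches from about 400 to 925 mm from the base axis. Payload 12.5 kg.
Tool frame: the origin (TCP) lies between the finger pads, 19 mm behind the fingertips; this is the grasp point; z points along the fingers, y is the line along which they close (so a half turn about z gives the same grasp; the last joint's range is limited). The gripper opens to 95 mm and grips with 3 to 60 N. Pads are 20 mm wide; open, the fingers measure 119 mm over their backs; the gripper's body (75 mm by 180 mm) begins 59 mm behind the grasp point.
Start: joints at [-1.325, 0.491, 1.559, -0, 1.092, -0.106], TCP at [215.391, -586.73, 233.461] pointing down, gripper open.
Joint ranges: [-3.1, 3.1], [-0.84, 2.19], [0.05, 2.79], [-1.13, 4.28], [0.06, 2.93], [-2.69, 2.69]. Speed limits (rad/s): [2.22, 2.22, 2.79, 3.14, 3.14, 3.14].

INTERFACE

Orientations are given as [roll, pitch, yaw] about the fixed x, y, z axes, in that order (R = Rz(yaw) Ry(pitch) Rx(roll)).
In Python, from cell import env, eyes gives the robot as it stands.
- The arm moves only by the shell command python3 -m inch 'ROWS'. ROWS is JSON, a list of rows, each a list of 3 entries, a list of its own where there are three numbers: the shift along the tool's x, y, z in units of 60 mm (1.0 is 60 mm), then the turn about the tool's z in units of 5 degrees (1.0 is 5 degrees), then the closure, from -1 (fully open) to 1 (shut). In form: [[[tx, ty, tz], turn, claw], ...]. A call has exactly 10 rows; each row shifts and turns the commanded pose from where the row before left it, along the tool's axes as they then stand; what a row does not reach is not made up. A row lasts 1/8 s, in which the tool goes at most 62.5 mm and 10.7 degrees, less where a joint would pass 70% of its speed; a pose out of reach is approached as far as the arm can. A call is refused whole if a number of a shift passes 1 or a number of a turn 1, either way. A call with a gripper value outside its range is refused whole. The fingers move at their own pace and stop on an object; the grip force is fixed at half the most. Time passes only in rows, so rows that do not move let the fingers close, or fill a call up. It gives the time, the measured TCP pose, the force, the opening and the grip force at its end, in the units of the state.
- env.state(): the state, without advancing time (a new reading comes with each control period).
- eyes.read_camera(name): name is "side" or "top" or "wrist"; returns a dict with "pixels" (400x640x3 uint8, red, green, blue), "fx", "fy", "cx", "cy" (pixels), "extrinsics" (4x4, takes a point from world to camera coordinates). Camera axes: x right, y down, z forward; pixel columns grow to the right and rows downward; lengths in mm; the calibration is good to about 2 mm. A picture is of the moment at which its call begins. There is no depth.
- env.job_done(): hands the job in; it is judged then, once.
Trained networks look in a picture, given as the dict that the camera call returned (one of the last four; its "shot" number tells which), for a name from the list of things; names that differ only in an ending like _2 or _b are one class to them, and where a whole thing is asked for, a point or a joint stands for the part that bears it (a point fixed in the world has none). Each returns a list of dicts, best first, with "score" (0 to 1); they miss things now and then, are a little off and sometimes report something else, mostly with a low value. They report only what shows in the picture. A call takes as long as a camera call. They do not tell look-alikes from the thing itself.
- eyes.boxes_of(name, picture): "centre" ([row, column] in pixels, amid what is visible of it).
- eyes.cut_out(name, picture): "mask" (400x640 bool, what is visible of it) and "centre" ([row, column] in pixels, amid what is visible of it).
- eyes.spot_point(name, picture): "centre" ([row, column] in pixels: a listed point, or the origin of a listed thing).
The state is a dict: "t": time; "joints": joint angles; "qvel": joint speeds; "tau": joint torques, N m; "eef_pos": TCP position; "tcp_rot": TCP orientation; "ft_force": force on the tool from outside, world axes, zero at the start; "moment": the same for the moment, N m; "opening": opening from 0.0 (shut) to 1.0 (fully open); "grip_force": force on a finger pad.
Only numpy, scipy, OpenCV 4.12 (cv2) and the standard library are available. Lean on these libraries where they do the work, as an engineer would, in place of code of your own. Each camera call takes 0.05 s, during which the arm holds its last target. There are 200 camera calls.

## Working session

There is one attempt and no reset: what is moved stays moved. The work goes in short steps, Python scripts to look and compute and a shell command to move; the robot and the scene stay as the last step left them, time stands still between calls to the robot, and variables do not carry over. Pictures are saved under pics/ and viewed, at most 10 in all, crops included, and the job is handed in when it is done.

```bash
ls; mkdir -p pics; cat > h.py <<'E'
import numpy as np, cv2
from cell import env, eyes
def shot(n,f=None):
    p=eyes.read_camera(n)
    if f: cv2.imwrite('pics/'+f,p['pixels'][:,:,::-1])
    return p
def ray(p,rc):
    E=np.array(p['extrinsics']);R,t=E[:3,:3],E[:3,3]
    d=R.T@np.array([(rc[1]-p['cx'])/p['fx'],(rc[0]-p['cy'])/p['fy'],1]);return -R.T@t,d/np.linalg.norm(d)
def onz(p,rc,z):
    o,d=ray(p,rc);return o+d*(z-o[2])/d[2]
def tri(L):
    A=np.zeros((3,3));b=np.zeros(3);rs=[ray(*l) for l in L]
    for o,d in rs:
        P=np.eye(3)-np.outer(d,d);A+=P;b+=P@o
    x=np.linalg.solve(A,b);return x,[round(float(np.linalg.norm((np.eye(3)-np.outer(d,d))@(x-o))),1) for o,d in rs]
def proj(p,X):
    E=np.array(p['extrinsics']);c=E[:3,:3]@np.array(X)+E[:3,3];return [p['cy']+p['fy']*c[1]/c[2],p['cx']+p['fx']*c[0]/c[2]]
E
cat > look.py <<'E'
from h import *
np.set_printoptions(precision=1,suppress=True)
P={n:shot(n,n+'0.png') for n in('top','side')}
cv2.imwrite('pics/both.png',np.vstack([P['top']['pixels'],P['side']['pixels']])[:,:,::-1][:, :])
for n in ['squeegee','pull_grip','clip','clip_seat','lemon','garlic','tin']:
    for c in P:
        print(n,c,[(np.round(d['centre'],1).tolist(),round(d['score'],2)) for d in eyes.spot_point(n,P[c])[:3]])
for c in P:
    o,d=ray(P[c],[200,320]);print(c,o,d,P[c]['fx'])
print(env.state())
E
python3 look.py; python3 -c "
import cv2;a=cv2.imread('pics/both.png');print(a.shape);cv2.imwrite('pics/b2.png',cv2.resize(a,(480,600),interpolation=cv2.INTER_AREA))"
```

```text
pics
squeegee top [([194.8, 269.4], 0.91)]
squeegee side [([193.4, 345.8], 0.9), ([303.7, 321.1], 0.2)]
pull_grip top []
pull_grip side [([191.1, 294.2], 0.28)]
clip top [([244.6, 301.6], 0.96), ([202.7, 422.3], 0.89), ([150.4, 385.8], 0.24)]
clip side [([191.0, 293.7], 0.92), ([290.9, 246.8], 0.58), ([175.2, 297.6], 0.25)]
clip_seat top [([198.7, 426.2], 0.78), ([238.1, 300.6], 0.63)]
clip_seat side [([281.6, 243.3], 0.82), ([177.7, 297.5], 0.78)]
lemon top [([150.0, 383.6], 0.69)]
lemon side [([304.2, 320.7], 0.7)]
garlic top [([139.5, 413.8], 0.6), ([196.4, 269.3], 0.26)]
garlic side [([336.6, 307.1], 0.56)]
tin top [([244.1, 214.0], 0.6)]
tin side [([142.5, 341.2], 0.52)]
top [ 216.1  139.4 1574.6] [ 0.2 -0.1 -1. ] 491.12786422218585
side [ 728.3 -830.  1289.4] [-0.1  0.6 -0.8] 459.2011947344496
{'t': 0.8, 'joints': array([-1.3,  0.5,  1.6, -0. ,  1.1, -0.1]), 'qvel': array([ 0.,  0., -0., -0., -0., -0.]), 'tau': array([ -0. , -61.2, -25.8,   0.1,   0. ,  -0. ]), 'eef_pos': array([ 215.4, -586.7,  233.5]), 'tcp_rot': array([3.1, 0. , 0.4]), 'ft_force': array([-0.9, -0.4, -0.6]), 'moment': array([ 0.1, -0. , -0.1]), 'grip_force': 0.0, 'opening': 1.0023580280319035}
(800, 640, 3)
```

View pics/top0.png

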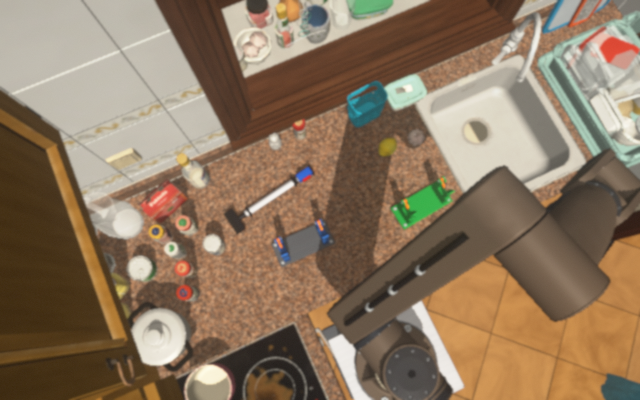

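View pics/side0.png

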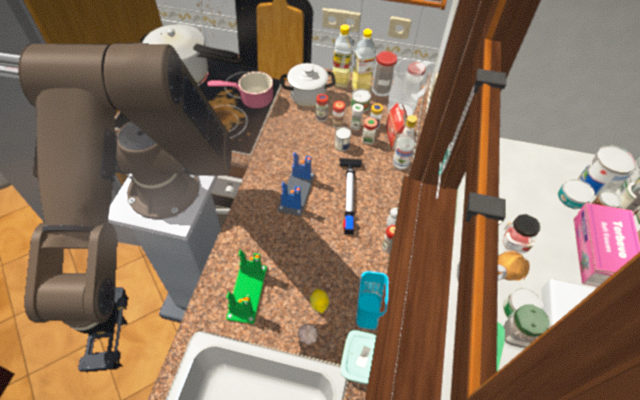

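The top view shows two fork stands: a blue one at about (row 243, col 302) and a green one at (203, 422). The blue one with the grey/dark foot fits the description, and the green one is the look-alike. The squeegee runs from its blade at (218, 235) to its blue handle at (175, 305).

```bash
cat > m1.py <<'E'
from h import *
np.set_printoptions(precision=1,suppress=True)
T=shot('top');S=shot('side')
a=T['pixels'][150:290,200:360];b=S['pixels'][140:260,260:400]
cv2.imwrite('pics/crop1.png',np.hstack([cv2.resize(a,(400,350),interpolation=2),cv2.resize(b,(400,350),interpolation=2)])[:,:,::-1])
bt=lambda n,p,i=0:eyes.spot_point(n,p)[i]['centre']
def near(n,p,rc):
    L=eyes.spot_point(n,p);return min(L,key=lambda d:np.hypot(d['centre'][0]-rc[0],d['centre'][1]-rc[1]))['centre']
print('sq',tri([(T,near('squeegee',T,[195,269])),(S,near('squeegee',S,[193,346]))]))
print('clip',tri([(T,near('clip',T,[244,301])),(S,near('clip',S,[191,294]))]))
print('seat',tri([(T,near('clip_seat',T,[238,300])),(S,near('clip_seat',S,[178,297]))]))
for n in('lemon','garlic','tin'):print(n,onz(T,bt(n,T),0),onz(S,bt(n,S),0))
m=min(eyes.cut_out('squeegee',T),key=lambda d:abs(d['centre'][1]-269))['mask']
ys,xs=np.nonzero(m);print(len(ys))
w=np.array([onz(T,(r,c),16)[:2] for r,c in zip(ys,xs)]);mu=w.mean(0);u,s,v=np.linalg.svd(w-mu,full_matrices=0)
print('axis',v[0],np.degrees(np.arctan2(v[0,1],v[0,0])),mu,((w-mu)@v[0]).min(),((w-mu)@v[0]).max())
m=min(eyes.cut_out('clip',T),key=lambda d:abs(d['centre'][1]-301))['mask']
print(cv2.minAreaRect(np.float32([onz(T,(r,c),40)[:2] for r,c in zip(*np.nonzero(m))])))
print('handle end',onz(T,(173,308),16),'blade',onz(T,(219,235),16))
W=shot('wrist');E=np.array(W['extrinsics']);st=env.state()
from scipy.spatial.transform import Rotation as Ro
R=Ro.from_euler('xyz',st['tcp_rot']).as_matrix()
print('tcp R',R,'cam in tool',R.T@(-E[:3,:3].T@E[:3,3]-st['eef_pos']),'axes in tool',(E[:3,:3]@R).T,W['fx'])
E
python3 m1.py
```

```text
sq (array([635.5, 141. ,  11. ]), [5.0, 5.0])
clip (array([451.6,  95.9,  24.7]), [1.8, 1.8])
seat (array([452.1,  97.9, 102.7]), [4.3, 4.3])
lemon [ 632.9 -286.3    0. ] [ 633.5 -274.6    0. ]
garlic [ 611.7 -382.5    0. ] [ 613.2 -389.6   -0. ]
tin [569.5 346.7   0. ] [545.6 370.2   0. ]
929
axis [-0.2  1. ] 100.29004654693931 [630.1 155.1] -187.41470126431503 135.76353442156093
((450.150634765625, 98.00597381591797), (95.70343780517578, 192.6052703857422), 0.42490872740745544)
handle end [656.2 -10.4  16. ] blade [614.  267.7  16. ]
tcp R [[ 0.9  0.3  0. ]
 [ 0.3 -0.9 -0. ]
 [-0.   0.  -1. ]] cam in tool [  70.3    0.  -151.3] axes in tool [[-0.  -1.  -0.3]
 [ 1.   0.  -0. ]
 [ 0.  -0.3  1. ]] 284.11804412485475
```

View pics/crop1.png

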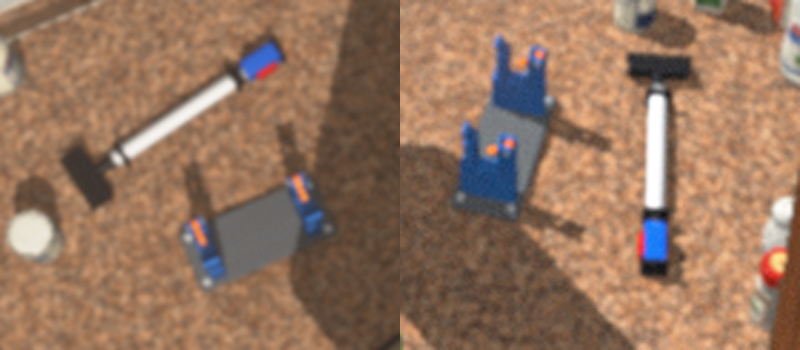

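The crop confirms the blue stand with orange jaws, hinged on the far (world +x) prongs. The handle end of the squeegee points to world -y and its red button faces the robot. Next I'll bring the wrist camera above both.

```bash
cat >> h.py <<'E'
def plan(legs):
    """legs: list of (dx,dy,dz world mm, dpsi deg, n rows); prints tool-frame shift/turn per row"""
    from scipy.spatial.transform import Rotation as Ro
    R=Ro.from_euler('xyz',env.state()['tcp_rot']);err=np.zeros(3)
    for dx,dy,dz,dp,n in legs:
        t=round(-dp/5/n,2)
        for _ in range(n):
            w=np.array([dx,dy,dz])/n+err;s=np.round(R.inv().apply(w)/60,2)
            err=w-R.apply(s*60);R=R*Ro.from_euler('z',t*5,degrees=True)
            print(s.tolist(),t,end=' ; ')
        print()
E
python3 - <<'E'
from h import *
s=env.state();print(s['eef_pos'],np.degrees(s['tcp_rot']),s['t'])
d=np.array([560,130,300])-s['eef_pos'];plan([(*d,78,18)])
E
```

```text
[ 215.39304101 -586.74292645  233.47612194] [1.79991880e+02 1.43264964e-03 2.01563338e+01] 1.65
[0.53, -0.51, -0.06] -0.87 ; [0.56, -0.47, -0.06] -0.87 ; [0.6, -0.43, -0.07] -0.87 ; [0.63, -0.38, -0.06] -0.87 ; [0.66, -0.33, -0.06] -0.87 ; [0.68, -0.28, -0.06] -0.87 ; [0.7, -0.23, -0.06] -0.87 ; [0.72, -0.18, -0.06] -0.87 ; [0.73, -0.12, -0.07] -0.87 ; [0.73, -0.06, -0.06] -0.87 ; [0.73, -0.01, -0.06] -0.87 ; [0.74, 0.05, -0.06] -0.87 ; [0.73, 0.1, -0.06] -0.87 ; [0.72, 0.16, -0.06] -0.87 ; [0.7, 0.21, -0.07] -0.87 ; [0.69, 0.27, -0.06] -0.87 ; [0.67, 0.31, -0.06] -0.87 ; [0.63, 0.37, -0.06] -0.87 ;
```

```bash
python3 -m inch '[[[0.53,-0.51,-0.06],-0.87,-1],[[0.56,-0.47,-0.06],-0.87,-1],[[0.6,-0.43,-0.07],-0.87,-1],[[0.63,-0.38,-0.06],-0.87,-1],[[0.66,-0.33,-0.06],-0.87,-1],[[0.68,-0.28,-0.06],-0.87,-1],[[0.7,-0.23,-0.06],-0.87,-1],[[0.72,-0.18,-0.06],-0.87,-1],[[0.73,-0.12,-0.07],-0.87,-1],[[0.73,-0.06,-0.06],-0.87,-1]]'
python3 -m inch '[[[0.73,-0.01,-0.06],-0.87,-1],[[0.74,0.05,-0.06],-0.87,-1],[[0.73,0.1,-0.06],-0.87,-1],[[0.72,0.16,-0.06],-0.87,-1],[[0.7,0.21,-0.07],-0.87,-1],[[0.69,0.27,-0.06],-0.87,-1],[[0.67,0.31,-0.06],-0.87,-1],[[0.63,0.37,-0.06],-0.87,-1],[[0,0,0],0,-1],[[0,0,0],0,-1]]'
cat > m2.py <<'E'
from h import *
import sys
np.set_printoptions(precision=1,suppress=True)
W=shot('wrist',sys.argv[1]);s=env.state();print(s['t'],s['eef_pos'],np.degrees(s['tcp_rot']))
for n in ['squeegee','pull_grip','clip','clip_seat','tin']:
    print(n,[(np.round(d['centre'],1).tolist(),round(d['score'],2)) for d in eyes.spot_point(n,W)[:3]])
for n in ['squeegee','clip']:
  for d in eyes.cut_out(n,W)[:2]:
    ys,xs=np.nonzero(d['mask']);z=16 if n=='squeegee' else 0
    w=np.float32([onz(W,(r,c),z)[:2] for r,c in zip(ys,xs)])
    print(n,d['score'],cv2.minAreaRect(w))
np.save('/tmp/W_'+sys.argv[1]+'.npy',W,allow_pickle=True)
E
python3 m2.py w1.png
```

```text
t: 2.9
eef_pos: [407.4, -187.2, 271.0]
tcp_rot: [3.141, 0.0, 1.113]
ft_force: [-0.1, 0.1, 0.6]
opening: 1.0
grip_force: 0.0
t: 4.15
eef_pos: [559.8, 129.5, 299.8]
tcp_rot: [-3.141, 0.0, 1.718]
ft_force: [0.5, -0.6, 0.7]
opening: 0.999
grip_force: 0.0
4.2 [559.8 129.1 299.9] [-180.     0.    98.4]
squeegee [([8.0, 344.9], 0.71), ([173.4, 368.7], 0.64)]
pull_grip [([253.8, 365.9], 0.78)]
clip [([176.1, 252.2], 0.66)]
clip_seat [([188.1, 236.4], 0.95)]
tin [([9.1, 348.7], 0.85)]
squeegee 0.8 ((640.6691284179688, 143.63829040527344), (83.68102264404297, 309.25262451171875), 12.485919952392578)
clip 0.87 ((438.2567443847656, 84.0655746459961), (231.85018920898438, 114.8188705444336), 88.99918365478516)
```

View pics/w1.png

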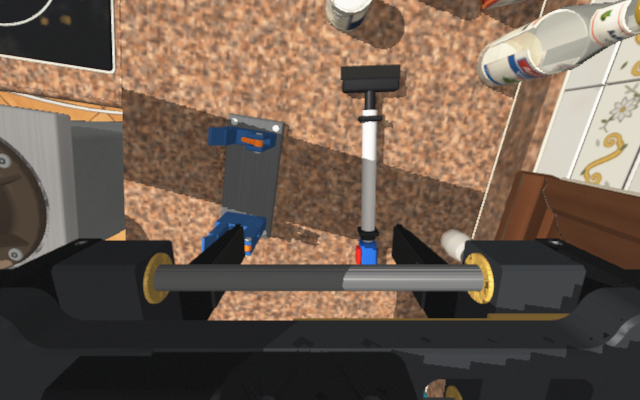

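The wrist view shows the squeegee tube at column ~369, with collars at rows 118 and 233 and the red button on its left (robot) side. The blue stand's forks are at (138, 242) and (235, 235), and the right edge of its foot runs from (122, 285) to (236, 272).

```bash
python3 - <<'E'
from h import *
np.set_printoptions(precision=1,suppress=True)
W=np.load('/tmp/W_w1.png.npy',allow_pickle=True).item()
for rc,z in [((118,370),16),((233,368.5),16),((92,370),16),((174,369),16),((173.4,368.7),16),((253.8,365.9),16),((122,285),12),((236,272),12),((188.1,236.4),75),((174,236.4),75),((250,358),16)]:print(rc,z,onz(W,rc,z))
a=W['pixels'][60:265,180:420];cv2.imwrite('pics/w1c.png',cv2.resize(a,None,fx=2.9,fy=2.9,interpolation=2)[:,:,::-1])
m=[d for d in eyes.cut_out('squeegee',W)][0]['mask']
# tube axis: per-row centre of light pixels
g=W['pixels'].astype(int)
P=[]
for r in range(126,226,4):
    c=[x for x in range(350,390) if m[r,x]]
    if c:P.append(onz(W,(r,(c[0]+c[-1])/2),20)[:2])
P=np.float32(P);l=cv2.fitLine(P,cv2.DIST_HUBER,0,.01,.01).ravel();print('line',l,np.degrees(np.arctan2(l[1],l[0])))
E
```

```text
(118, 370) 16 [622.5 222.9  16. ]
(233, 368.5) 16 [654.8  45.5  16. ]
(92, 370) 16 [615.6 258.1  16. ]
(174, 369) 16 [637. 141.  16.]
(173.4, 368.7) 16 [636.3 141.9  16. ]
(253.8, 365.9) 16 [657.5   8.7  16. ]
(122, 285) 12 [499.1 198.9  12. ]
(236, 272) 12 [499.2  15.5  12. ]
(188.1, 236.4) 75 [451.3 103.7  75. ]
(174, 236.4) 75 [449.9 123.   75. ]
(250, 358) 16 [643.3  13.5  16. ]
line [  0.2  -1.  634.4 140.1] -80.017
```

View pics/w1c.png

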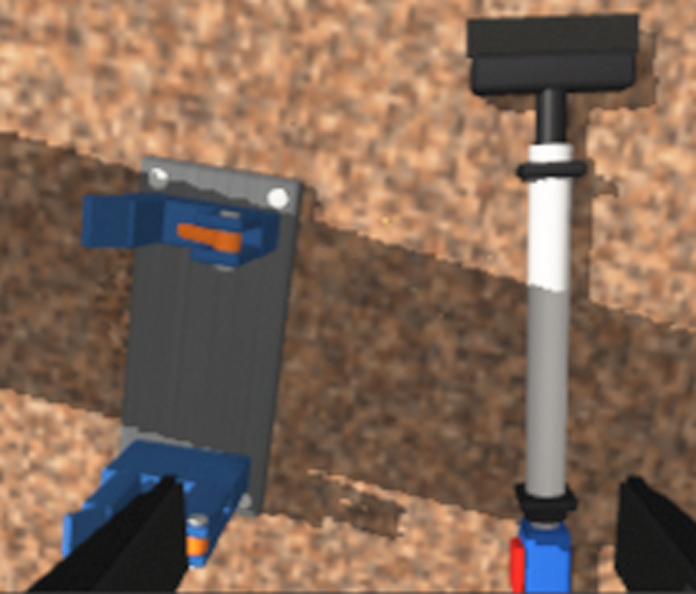

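```bash
python3 - <<'E'
from h import *
plan([(-107,-10,20,0,4)])
E
```

```text
[0.02, -0.45, -0.08] 0.0 ; [0.03, -0.44, -0.09] 0.0 ; [0.02, -0.45, -0.08] 0.0 ; [0.03, -0.45, -0.08] 0.0 ;
```

```bash
python3 -m inch '[[[0.02,-0.45,-0.08],0,-1],[[0.03,-0.44,-0.08],0,-1],[[0.02,-0.45,-0.08],0,-1],[[0.02,-0.45,-0.08],0,-1],[[0,0,0],0,-1],[[0,0,0],0,-1],[[0,0,0],0,-1],[[0,0,0],0,-1],[[0,0,0],0,-1],[[0,0,0],0,-1]]'
python3 m2.py w2.png; python3 - <<'E'
from h import *
np.set_printoptions(precision=1,suppress=True)
W1=np.load('/tmp/W_w1.png.npy',allow_pickle=True).item();W=np.load('/tmp/W_w2.png.npy',allow_pickle=True).item()
a=W['pixels'][70:270,220:490];cv2.imwrite('pics/w2c.png',cv2.resize(a,None,fx=2.9,fy=2.9,interpolation=2)[:,:,::-1])
f=lambda n,c:min(eyes.spot_point(n,W),key=lambda d:abs(d['centre'][1]-c))['centre']
T=shot('top');S=shot('side')
print(proj(W,[637,139,16]),proj(W,[452,98,75]))
E
```

```text
t: 5.85
eef_pos: [453.2, 119.3, 319.1]
tcp_rot: [-3.141, 0.0, 1.718]
ft_force: [-0.3, 0.3, 0.0]
opening: 0.999
grip_force: 0.0
5.9 [453.2 119.3 319.1] [-180.     0.    98.5]
squeegee [([175.7, 430.7], 0.72)]
pull_grip [([251.5, 423.5], 0.45)]
clip []
clip_seat [([188.5, 317.7], 0.71)]
tin [([22.0, 419.5], 0.68)]
squeegee 0.72 ((640.3416137695312, 154.79916381835938), (83.37513732910156, 287.9728088378906), 13.180329322814941)
clip 0.82 ((455.03546142578125, 86.82799530029297), (226.46311950683594, 88.78947448730469), 89.43821716308594)
clip 0.72 ((669.0931396484375, 21.878314971923828), (16.94500732421875, 45.280548095703125), 58.88359451293945)
[np.float64(176.7424180501251), np.float64(432.61193148923326)] [np.float64(193.04471969986), np.float64(315.43345339096777)]
```

View pics/w2c.png

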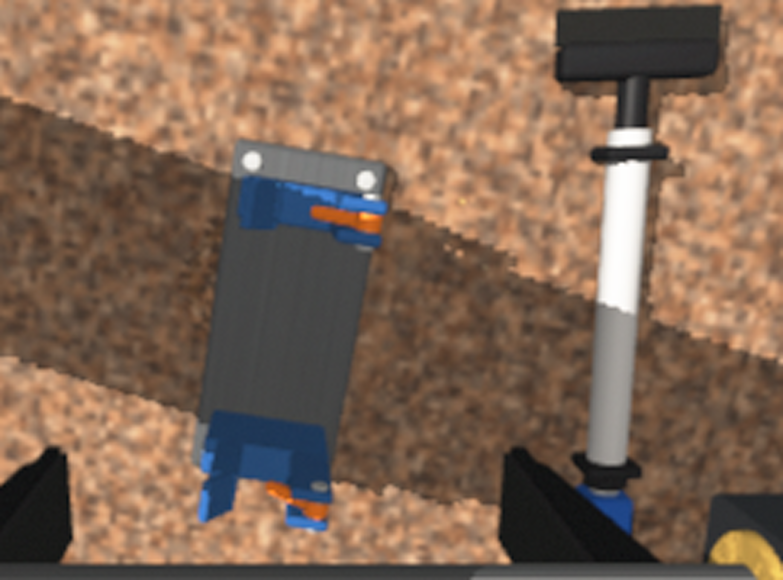

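This crop of the wrist view shows the foot corners at crop (240, 140) and (392, 163) (x, y), the screws at (252, 161) and (366, 180), the far fork at crop row ~205, the near fork at ~460, and the jaws on the right-hand prongs.

```bash
python3 - <<'E'
from h import *
np.set_printoptions(precision=1,suppress=True)
W1=np.load('/tmp/W_w1.png.npy',allow_pickle=True).item();W=np.load('/tmp/W_w2.png.npy',allow_pickle=True).item()
c=lambda x,y:(70+y/2.9,220+x/2.9)
for n,x,y,z in [('ul',240,140,12),('ur',390,163,12),('edgeR',335,480,12),('edgeL',200,420,12),('screwL',252,161,14),('screwR',366,180,14),('jaw tip low',268,487,95),('lo body L',212,412,64),('lo body R',328,428,115),('lip outer top lo',200,520,123),('lip in',235,480,123),('rprong in',290,525,115),('rprong out',327,525,115),('col1',629,153,16),('col2',606,470,16),('tube',618,310,16)]:
    print(n,onz(W,c(x,y),z))
# best overlay: project model stand for checking
print('tri sq', tri([(W1,(173.4,368.7)),(W,(175.7,430.7))]))
c1=lambda x,y:(60+y/2.9,180+x/2.9)
for n,a,b in [('colA',(552,168),(629,153)),('colB',(546,500),(606,470)),('jawhingeA',(228,241),(370,222)),('screwR',(278,197),(366,180)),('screwL',(158,178),(252,161)),('ur',(300,183),(390,163)),('seat',None,None)]:
    if a: print(n,tri([(W1,c1(*a)),(W,c(*b))]))
print('seat',tri([(W1,(188.1,236.4)),(W,(188.5,317.7))]))
E
```

```text
ul [416.9 198.2  12. ]
ur [498.4 198.3  12. ]
edgeR [498.7  14.3  12. ]
edgeL [414.8  39.5  12. ]
screwL [424.8 188.4  14. ]
screwR [486.9 187.7  14. ]
jaw tip low [456.7  37.5  95. ]
lo body L [423.5  61.7  64. ]
lo body R [478.7  77.9 115. ]
lip outer top lo [427.2  28.4 123. ]
lip in [440.4  50.  123. ]
rprong in [468.8  28.3 115. ]
rprong out [485.9  30.9 115. ]
col1 [622.7 222.   16. ]
col2 [654.5  45.3  16. ]
tube [637.8 138.9  16. ]
tri sq (array([639.2, 139.4,   2.3]), [0.7, 0.7])
colA (array([623.3, 222.6,  14.4]), [0.5, 0.5])
colB (array([654.4,  45.9,  15.8]), [0.6, 0.6])
jawhingeA (array([482.2, 170.8, 110.1]), [0.1, 0.1])
screwR (array([486.9, 188. ,  14.1]), [0.4, 0.4])
screwL (array([424.8, 188.6,  12.7]), [0.2, 0.2])
ur (array([497.6, 197.6,  18.4]), [0.6, 0.6])
seat (array([454. , 106.8,  85.4]), [0.4, 0.4])
```

```bash
python3 - <<'E'
from h import *
s=env.state()
d=np.array([638,134,22])-s['eef_pos'];plan([(d[0],d[1],-120,1.65,5),(0,0,d[2]+120,0,5)])
E
```

```text
[-0.04, 0.62, 0.4] -0.07 ; [-0.05, 0.61, 0.4] -0.07 ; [-0.05, 0.62, 0.4] -0.07 ; [-0.05, 0.62, 0.4] -0.07 ; [-0.06, 0.61, 0.4] -0.07 ; 
[0.0, 0.0, 0.59] 0.0 ; [0.0, 0.0, 0.59] 0.0 ; [0.0, 0.0, 0.59] 0.0 ; [0.0, 0.0, 0.59] 0.0 ; [0.0, 0.0, 0.59] 0.0 ;
```

```bash
python3 -m inch '[[[-0.04,0.62,0.4],-0.07,-1],[[-0.05,0.61,0.4],-0.07,-1],[[-0.05,0.62,0.4],-0.07,-1],[[-0.05,0.62,0.4],-0.07,-1],[[-0.06,0.61,0.4],-0.07,-1],[[0,0,0.59],0,-1],[[0,0,0.59],0,-1],[[0,0,0.59],0,-1],[[0,0,0.59],0,-1],[[0,0,0.59],0,-1]]'
python3 -m inch '[[[0,0,0],0,-1],[[0,0,0],0,1],[[0,0,0],0,1],[[0,0,0],0,1],[[0,0,0],0,1],[[0,0,0],0,1],[[0,0,0],0,1],[[0,0,0],0,1],[[0,0,0],0,1],[[0,0,0],0,1]]'
python3 -c "
from h import *
s=env.state();print(s['eef_pos'],np.degrees(s['tcp_rot']))"
```

```text
t: 7.6
eef_pos: [638.0, 133.9, 21.0]
tcp_rot: [3.142, 0.0, 1.749]
ft_force: [-0.0, -0.0, 0.4]
opening: 1.003
grip_force: 0.0
t: 8.85
eef_pos: [638.0, 133.9, 22.2]
tcp_rot: [3.142, 0.0, 1.749]
ft_force: [-0.0, 0.4, -0.6]
opening: 0.225
grip_force: 30.0
[637.98949942 133.86909835  22.17724725] [1.79996936e+02 4.16575173e-03 1.00205143e+02]
```

```bash
python3 - <<'E'
from h import *
s=env.state()
d=np.array([456.3,103.4,160])-s['eef_pos'];plan([(0,0,d[2],0,4),(d[0],d[1],0,-10.2,6)])
E
```

```text
[-0.0, 0.0, -0.57] 0.0 ; [-0.0, 0.0, -0.58] 0.0 ; [-0.0, 0.0, -0.57] 0.0 ; [-0.0, 0.0, -0.58] 0.0 ; 
[0.01, -0.51, 0.0] 0.34 ; [-0.01, -0.51, 0.0] 0.34 ; [-0.03, -0.51, 0.0] 0.34 ; [-0.04, -0.51, 0.0] 0.34 ; [-0.05, -0.51, 0.0] 0.34 ; [-0.07, -0.51, 0.0] 0.34 ;
```

```bash
python3 -m inch '[[[0,0,-0.57],0,1],[[0,0,-0.58],0,1],[[0,0,-0.57],0,1],[[0,0,-0.58],0,1],[[0.01,-0.51,0],0.34,1],[[-0.01,-0.51,0],0.34,1],[[-0.03,-0.51,0],0.34,1],[[-0.04,-0.51,0],0.34,1],[[-0.05,-0.51,0],0.34,1],[[-0.07,-0.51,0],0.34,1]]'
python3 m2.py w3.png
python3 - <<'E'
from h import *
T=shot('top');S=shot('side');W=np.load('/tmp/W_w3.png.npy',allow_pickle=True).item()
a=S['pixels'][120:260,230:390];b=W['pixels'][0:280,200:440]
cv2.imwrite('pics/c3.png',np.hstack([cv2.resize(a,(457,400),interpolation=2),cv2.resize(b,(343,400),interpolation=2)])[:,:,::-1])
E
```

```text
t: 10.1
eef_pos: [455.0, 103.3, 160.1]
tcp_rot: [-3.141, 0.0, 1.57]
ft_force: [0.1, 0.2, -2.1]
opening: 0.224
grip_force: 30.0
10.15 [451.2 103.  159.8] [-179.8    0.    89.9]
squeegee [([243.2, 319.7], 0.84)]
pull_grip []
clip []
clip_seat []
tin []
squeegee 0.85 ((453.4280090332031, 118.85220336914062), (332.70452880859375, 150.56346130371094), 89.93911743164062)
clip 0.81 ((457.3230285644531, 71.6100845336914), (256.38482666015625, 97.39347076416016), 89.94597625732422)
```

View pics/c3.png

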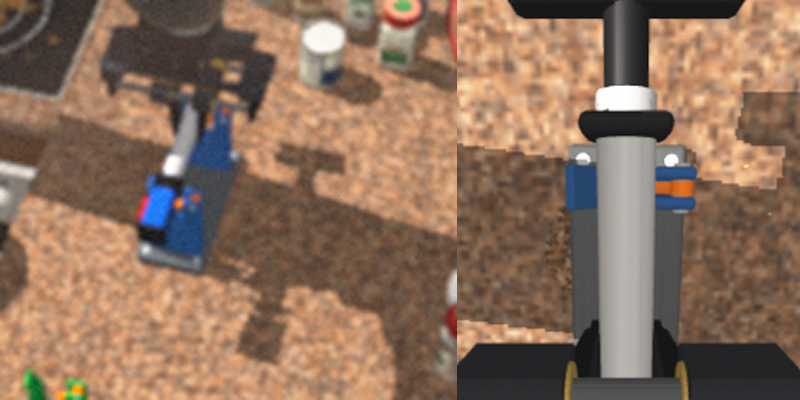

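The side crop shows the squeegee held above the stand with the handle toward the camera. The wrist crop shows it in line with the far fork, the collar just beyond it. The arm is still settling, so I'll hold and then measure the collar and the tilt.

```bash
python3 -m inch '[[[0,0,0],0,1],[[0,0,0],0,1],[[0,0,0],0,1],[[0,0,0],0,1],[[0,0,0],0,1],[[0,0,0],0,1],[[0,0,0],0,1],[[0,0,0],0,1],[[0,0,0],0,1],[[0,0,0],0,1]]'
python3 - <<'E'
from h import *
np.set_printoptions(precision=1,suppress=True)
W=shot('wrist','w4.png');s=env.state();print(s['eef_pos'],np.degrees(s['tcp_rot']))
m=eyes.cut_out('squeegee',W)[0]['mask']
prev=0
for r in range(0,260,6):
    c=np.nonzero(m[r])[0]
    if len(c):print(r,c[0],c[-1],(c[0]+c[-1])/2, len(c))
z=s['eef_pos'][2]
for y in (103.4+88,103.4+150): print(y,[np.round(proj(W,[456.3,y,zz]),1) for zz in (z,z-6,z-12)])
# fork far features
c=W['pixels'][100:150,270:400]
cv2.imwrite('pics/w4c.png',cv2.resize(W['pixels'][50:270,230:410],None,fx=2.7,fy=2.7,interpolation=2)[:,:,::-1])
for y,zz,x in [(103.4+95,12,456.3-42),(103.4+95,12,456.3+42)]:print('foot corner',proj(W,[x,y,zz]))
E
```

```text
t: 11.85
eef_pos: [456.3, 103.5, 160.2]
tcp_rot: [-3.142, 0.0, 1.571]
ft_force: [0.3, 1.3, -2.3]
opening: 0.225
grip_force: 30.0
[456.3 103.5 160.2] [180.   0.  90.]
0 236 400 318.0 165
6 239 396 317.5 158
12 246 388 317.0 130
18 303 333 318.0 31
24 302 333 317.5 32
30 302 334 318.0 33
36 302 334 318.0 33
42 302 334 318.0 33
48 302 333 317.5 32
54 302 333 317.5 32
60 301 333 317.0 33
66 297 338 317.5 42
72 297 339 318.0 43
78 287 347 317.0 61
84 284 351 317.5 68
90 285 349 317.0 65
96 290 345 317.5 56
102 297 339 318.0 43
108 297 338 317.5 42
114 297 338 317.5 42
120 297 338 317.5 42
126 298 338 318.0 41
132 298 337 317.5 40
138 298 337 317.5 40
144 298 337 317.5 40
150 298 337 317.5 40
156 298 337 317.5 40
162 298 337 317.5 40
168 298 337 317.5 40
174 298 337 317.5 40
180 298 336 317.0 39
186 299 335 317.0 37
192 299 336 317.5 38
198 299 336 317.5 38
204 299 336 317.5 38
210 299 336 317.5 38
216 299 336 317.5 38
222 299 336 317.5 38
228 299 336 317.5 38
234 300 335 317.5 36
240 300 335 317.5 36
246 300 335 317.5 36
252 300 335 317.5 36
258 300 334 317.0 35
191.4 [array([ 91.2, 319.3]), array([ 92.6, 319.2]), array([ 93.9, 319.2])]
253.4 [array([-57.3, 319.4]), array([-49.2, 319.4]), array([-41.8, 319.3])]
foot corner [np.float64(101.63946243708632), np.float64(276.5623669732016)]
foot corner [np.float64(101.64286282879844), np.float64(360.6866509270836)]
```

View pics/w4c.png

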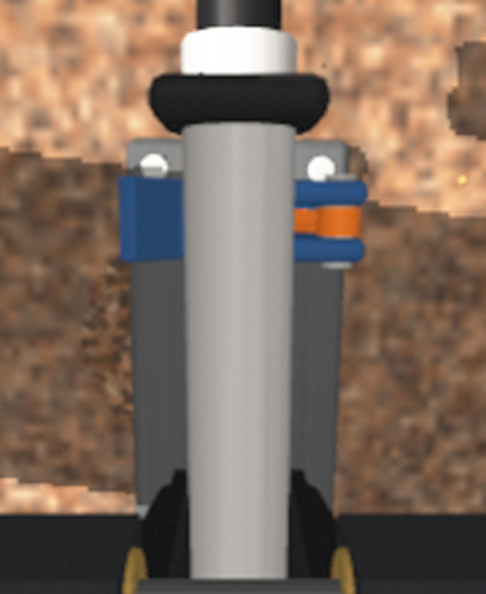

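The tube is level and in line with the stand to within about 0.5 mm, and the collar sits about 2 mm off centre, well inside the 7 mm play. Descending.

```bash
python3 -m inch '[[[0,0,0.15],0,1],[[0,0,0.15],0,1],[[0,0,0.15],0,1],[[0,0,0.15],0,1],[[0,0,0.07],0,1],[[0,0,0.07],0,1],[[0,0,0.07],0,1],[[0,0,0.07],0,1],[[0,0,0.07],0,1],[[0,0,0.07],0,1]]'
python3 -m inch '[[[0,0,0.06],0,1],[[0,0,0.06],0,1],[[0,0,0.06],0,1],[[0,0,0.06],0,1],[[0,0,0.05],0,1],[[0,0,0],0,1],[[0,0,0],0,1],[[0,0,0],0,1],[[0,0,0],0,1],[[0,0,0],0,1]]'
```

```text
t: 13.2
eef_pos: [456.0, 103.5, 99.6]
tcp_rot: [3.142, 0.0, 1.571]
ft_force: [-6.3, -0.3, 11.9]
opening: 0.223
grip_force: 30.0
t: 14.45
eef_pos: [456.3, 103.5, 81.6]
tcp_rot: [-3.142, 0.0, 1.571]
ft_force: [-2.1, -0.9, -4.3]
opening: 0.224
grip_force: 30.0
```

```bash
python3 -m inch '[[[0,0,0.03],0,1],[[0,0,0.03],0,1],[[0,0,0],0,1],[[0,0,0],0,1],[[0,0,0],0,1],[[0,0,0],0,1],[[0,0,0],0,1],[[0,0,0],0,1],[[0,0,0],0,1],[[0,0,0],0,1]]'
python3 - <<'E'
from h import *
W=shot('wrist','w5.png');S=shot('side','s5.png')
a=S['pixels'][130:230,240:360];b=W['pixels'][0:270,220:420]
cv2.imwrite('pics/c5.png',np.hstack([cv2.resize(a,(480,400),interpolation=2),cv2.resize(b,(296,400),interpolation=2)])[:,:,::-1])
s=env.state();z=s['eef_pos'][2];print(s['eef_pos'])
for y in (187.4,191.4,195.4): print(y,[np.round(proj(W,[456.3,y,zz]),1) for zz in (75,91)])
m=eyes.cut_out('squeegee',W)[0]['mask']
for r in range(60,130,3):
    c=np.nonzero(m[r])[0]
    if len(c):print(r,c[0],c[-1])
E
```

```text
t: 15.7
eef_pos: [456.4, 103.6, 80.1]
tcp_rot: [3.14, 0.0, 1.571]
ft_force: [-11.8, 0.2, 35.9]
opening: 0.227
grip_force: 30.0
[456.33932183 103.56206891  80.14876008]
187.4 [array([100.7, 319.2]), array([ 97.7, 319.4])]
191.4 [array([ 92.5, 319.2]), array([ 88.5, 319.4])]
195.4 [array([ 84.3, 319.2]), array([ 79.2, 319.4])]
60 305 334
63 300 339
66 298 340
69 298 340
72 298 340
75 297 340
78 288 349
81 287 352
84 286 352
87 286 352
90 287 351
93 289 350
96 291 347
99 297 342
102 298 339
105 298 339
108 299 339
111 299 339
114 299 339
117 298 339
120 298 339
123 298 339
126 298 338
129 298 320
```

View pics/c5.png

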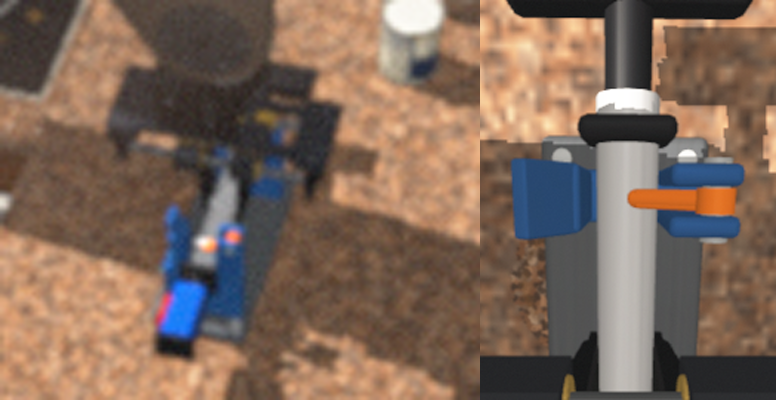

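The tube is home. The upward force of 36 N means it rests on the slot floors, both orange jaws lie over the tube, and the far collar is outside its fork (crop (628, 130)). Next I'll release it, rise and go to the grip.

```bash
python3 -m inch '[[[0,0,-0.03],0,1],[[0,0,0],0,-1],[[0,0,0],0,-1],[[0,0,0],0,-1],[[0,0,0],0,-1],[[0,0,0],0,-1],[[0,0,0],0,-1],[[0,0,-0.4],0,-1],[[0,0,-0.5],0,-1],[[0,0,-0.5],0,-1]]'
python3 -m inch '[[[-0.4,0,0],0,-1],[[-0.4,0,0],0,-1],[[-0.4,0,0],0,-1],[[-0.4,0,0],0,-1],[[-0.4,0,0],0,-1],[[-0.16,0,0],0,-1],[[0,0,0],0,-1],[[0,0,0],0,-1],[[0,0,0],0,-1],[[0,0,0],0,-1]]'
python3 - <<'E'
from h import *
np.set_printoptions(precision=1,suppress=True)
W=shot('wrist','w6.png');S=shot('side','s6.png');T=shot('top','t6.png')
print(env.state()['eef_pos'])
for n,P in(('w',W),('s',S),('t',T)):
    for d in eyes.spot_point('pull_grip',P)[:2]:print(n,d['score'],d['centre'],onz(P,d['centre'],75))
    print(proj(P,[456.3,-26.6,75]))
cv2.imwrite('pics/c6.png',np.hstack([cv2.resize(S['pixels'][130:230,240:360],(480,400),interpolation=2),cv2.resize(W['pixels'][0:300,220:440],(293,400),interpolation=2)])[:,:,::-1])
E
```

```text
t: 17.1
eef_pos: [456.1, 103.5, 164.6]
tcp_rot: [-3.141, 0.0, 1.571]
ft_force: [0.6, -0.1, 1.0]
opening: 0.996
grip_force: 0.0
t: 18.35
eef_pos: [456.3, -25.7, 163.8]
tcp_rot: [3.142, 0.0, 1.572]
ft_force: [0.1, -0.3, 0.1]
opening: 1.002
grip_force: 0.0
[456.3 -26.  163.8]
[np.float64(210.6524156251543), np.float64(318.69393941251207)]
s 0.7 [207.6, 286.1] [452.1 -18.4  75. ]
[np.float64(209.88268120470542), np.float64(286.67012760034567)]
[np.float64(221.58566644160095), np.float64(338.7611197536609)]
```

View pics/c6.png

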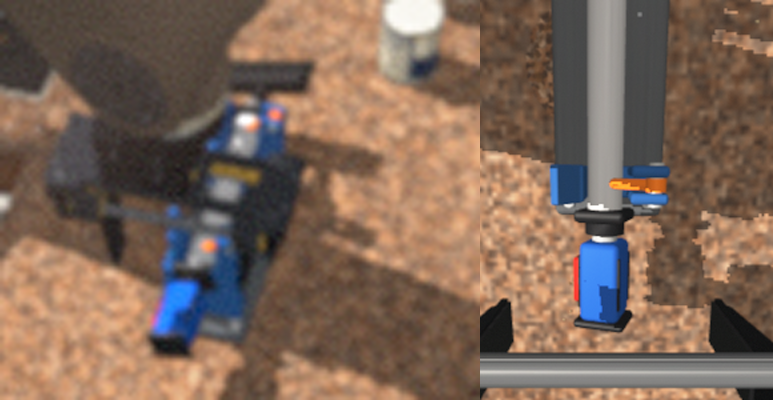

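The near jaw and collar look right. The grip is centred at about wrist row 210, matching the prediction, with the red button on its left. Lowering and gripping.

```bash
python3 -m inch '[[[0,0,0.37],0,-1],[[0,0,0.37],0,-1],[[0,0,0.37],0,-1],[[0,0,0.37],0,-1],[[0,0,0],0,-1],[[0,0,0],0,-1],[[0,0,0],0,0.3],[[0,0,0],0,1],[[0,0,0],0,1],[[0,0,0],0,1]]'
python3 -m inch '[[[0,0,0],0,1],[[0,0,0],0,1],[[0,0,0],0,1],[[0,0,0],0,1],[[0,0,0],0,1],[[0,0,0],0,1],[[0,0,0],0,1],[[0,0,0],0,1],[[0,0,0],0,1],[[0,0,0],0,1]]'
```

```text
t: 19.9
eef_pos: [456.4, -26.1, 75.2]
tcp_rot: [3.141, 0.0, 1.571]
ft_force: [-0.9, 0.3, -0.2]
opening: 0.638
grip_force: 0.0
t: 21.15
eef_pos: [456.3, -26.2, 75.0]
tcp_rot: [-3.142, 0.0, 1.571]
ft_force: [-4.2, -3.3, 2.7]
opening: 0.33
grip_force: 30.0
```

```bash
python3 - <<'E'
from h import *
np.set_printoptions(precision=2,suppress=True)
s=env.state();print(s['opening']*95,s['grip_force'],s['moment'],s['ft_force'])
P=cv2.imread('pics/w6.png')
h=cv2.cvtColor(P,cv2.COLOR_BGR2HSV).astype(int)
for r in range(170,250,5):
    o=''
    for c in range(285,345,1):
        H,S,V=h[r,c]
        o+= 'r' if (H<8 or H>172) and S>140 and V>80 else ('b' if V<150 else 'B') if 95<H<130 and S>110 else 'k' if V<60 else '.'
    print(r,o)
W=shot('wrist','w7.png')
h=cv2.cvtColor(W['pixels'],cv2.COLOR_RGB2HSV).astype(int)
print()
for r in range(150,262,5):
    o=''
    for c in range(275,360,1):
        H,S,V=h[r,c]
        o+= 'r' if (H<8 or H>172) and S>140 and V>80 else ('b' if V<150 else 'B') if 95<H<130 and S>110 else 'k' if V<60 else '.'
    print(r,o)
E
```

```text
31.307259644872346 30.01902351155877 [-0.41  0.5   0.04] [-4.19 -3.29  2.66]
170 ...............kkkkk..........kkkkkkkkkkkkk.................
175 .................kk.......kkkkkkkkkkkkkkkk..................
180 .................bb...................bbbbbb................
185 ..........BBBBBBBBBBBBBBBBBBBBBBBBBBBBbbbbbbbb..............
190 ..........BBBBBBBBBBBBBBBBBBBBBBBBBBBBBbbbbbbbb.............
195 .....rrrr.BBBBBBBBBBBBBBBBBBBBBBBBBBBB.kbbbbbbb.............
200 .....rrrr.BBBBBBBBBBBBBBBBBBBBBBBBBBBB..bbbbbbk.............
205 .....rrrr.BBBBBBBBBBBBBBBBBBBBBBBBBBBB.kbbbbbbk.............
210 .....rrrr.BBBBBBBBBBBBBBBBBBBBBBBBBBBB..bbbbbb..............
215 .....rrrr.BBBBBBBBBBBBBBBbbbbbbBBBBBBB.kbbbbbb..............
220 .....rrrr.BBBBBBBBBBBBBBBbbbbbbbbbbbbbkkbbbbbb..............
225 ......rrr.BBBBBBBBBBBBBBBBbbbbbbbbbbbbkbbbbbb...............
230 ..........BBBBBBBBBBBBBBBBBbbbbbbbbbbbkbbbbb................
235 ...........BBBBBBBBBBBBBBbbbbbbbbbbbbbbbbbbkkkkkk...........
240 .......kkkkkkbbbbbbBBBBBBBBBBBbbbbbbbbbkkkkkkkk.............
245 .............kkkkk..................kkkkkkkk
[... 1387 characters left out ...]
BBBBBBBBBBBBBBBBBBBBBBBBBBbbbbbbbbbbbbbbbbbbbbbbbbbbbbbkkkkk..........
230 ........kkkkkkbbbbBBBBBBBBBBBBBBBBBBBBBBBBbbbbbbbbbbbbbbbbbbbbbbbbbbbbkkkkkkkkkk.....
235 ....kkkkkkkkkkbbbbbbbbbbbbbbbbbbbbbbbbbbbbbbbbbbbbbbbbbbbbbbkkkbbbbbbbkkkkkkkkkkkkk..
240 kkkkkkkkkkkkkkbbbbbbbbbbbbbbbbbbbbbbbbbbbbbbbbbbbbbbbbbbbbbbkkkbbbbbbbkkkkkkkkkkkkkkk
245 kkkkkkkkkkkkkkkbbbbbbbbbbbbbbbbbbbbbbbbbbbbbbbbbbbbbbbbbbbbbkkkbbbbbbbkkkkkkkkkkkkkkk
250 kkkkkkkkkkkkkkkbbbbbbbbbbbbbbbbbbbbbbbbbbbbbbbbbbbbbbbbbbbbbkkkbbbbbbkkkkkkkkkkkkkkkk
255 kkkkkkkkkkkkkkkbbbbbbbbbbbbbbbbbbbbbbbbbbbbbbbbbbbbbbbbbbbbbkkkbbbbbbkkkkkkkkkkkkkkkk
260 kkkkkkkkkkkkkkkbbbbbbbbbbbbbbbbbbbbbbbbbbbbbbbbbbbbbbbbbbbbbkkbbbbbbbkkkkkkkkkkkkkkkk
```

The pads stopped at 32 mm, so the grip is rolled about 12° (top toward the robot) and jammed between them. In the earlier wrist image its +x side face shows about 8 px wide. I'll open, rise, and push the grip's upper robot-side edge toward +x with one finger to square it.

```bash
python3 -m inch '[[[0,0,0],0,-1],[[0,0,0],0,-1],[[0,0,0],0,-1],[[0,0,0],0,-1],[[0,0,0],0,-1],[[0,0,-0.23],0,-1],[[0,0.2,-0.24],0,-1],[[0,0.2,0],0,-1],[[0,0.06,0],0,-1],[[0,0,0],0,-1]]'
python3 - <<'E'
from h import *
W=shot('wrist','w8.png');s=env.state();print(s['eef_pos'],s['opening'])
h=cv2.cvtColor(W['pixels'],cv2.COLOR_RGB2HSV).astype(int)
for r in range(185,262,6):
    o=''
    for c in range(230,345,1):
        H,S,V=h[r,c]
        o+= 'r' if (H<8 or H>172) and S>140 and V>80 else ('b' if V<150 else 'B') if 95<H<130 and S>110 else 'k' if V<60 else '.'
    print(r,o)
E
```

```text
t: 22.45
eef_pos: [483.7, -26.1, 102.8]
tcp_rot: [-3.141, -0.0, 1.571]
ft_force: [-0.0, 0.1, -0.1]
opening: 0.997
grip_force: 0.0
[483.46113677 -26.05852879 102.76830257] 0.998680651646266
185 ..........................kkkkkkk............kkkkkkkkkkkkkkkkkkk...................................................
191 ............................kkkk....kkkkkkkkkkkkkkkkkkkkkkk........................................................
197 .............................bbbb.......................bbbbbbbbbbbbb..............................................
203 ....................BBBBBBBBBBBBBBBBBBBBBBBBBBBBBBBBBBBbbbbbbbbbbbbbbb.............................................
209 ....................BBBBBBBBBBBBBBBBBBBBBBBBBBBBBBBBBBBBBbbbbbbbbbbbbbbk...........................................
215 ...............rrr.bBBBBBBBBBBBBBBBBBBBBBBBBBBBBBBBBBBBBbbbbbbbbbbbbbbbk...........................................
221 ...............rrrr.BBBBBBBBBBBBBBBBBBBBBBBBBBBBBbbbbbbbbkkbbbbbbbbbbbbk...........................................
227 ....kkkkkkkkk...rrr.bbBBBBBBBBBBBBBBBBBBBBBBBBBBBBbbbbbbbkkkbbbbbbbbbbbb...........................................
233 kkkkkkkkkkkkk...rrrrkbbbbbbbbbbBBBBBBBBBBBBBBBBBbbbbbbbbbbkkbbbbbbbbbbbb...........................................
239 kkkkkkkkkkkkkk..rrrrkbbbbbbbbbbbbbbbbbbbbbbbbbbbbbbbbbbbbbkkbbbbbbbbbbbb...........................................
245 kkkkkkkkkkkkkk...rrrrkbbbbbbbbbbbbbbbbbbbbbbbbbbbbbbbbbbbbkkbbbbbbbbbbbbk..........................................
251 kkkkkkkkkkkkkk....rrrkbbbbbbbbbbbbbbbbbbbbbbbbbbbbbbbbbbbbkkbbbbbbbbbbbb...........................................
257 kkkkkkkkkkkkkk........bbbbbbbbbbbbbbbbbbbbbbbbbbbbbbbbbbbbkkkbbbbbbbbbb............................................
```

```bash
cat > roll.py <<'E'
from h import *
import sys
W=shot('wrist',sys.argv[1]);s=env.state();print(s['eef_pos'],s['opening']*95,s['ft_force'])
h=cv2.cvtColor(W['pixels'],cv2.COLOR_RGB2HSV).astype(int)
for r in range(203,252,8):
    o=''
    for c in range(225,345,1):
        H,S,V=h[r,c]
        o+= 'r' if (H<8 or H>172) and S>140 and V>80 else ('b' if V<150 else 'B') if 95<H<130 and S>110 else 'k' if V<60 else '.'
    print(r,o)
E
python3 -m inch '[[[0,0.04,0],0,-1],[[0,0.04,0],0,-1],[[0,0.02,0],0,-1],[[0,0.02,0],0,-1],[[0,0.02,0],0,-1],[[0,0,0],0,-1],[[0,0,0],0,-1],[[0,0,0],0,-1],[[0,0,0],0,-1],[[0,0,0],0,-1]]'; python3 roll.py w9.png
```

```text
t: 23.75
eef_pos: [488.8, -26.0, 102.5]
tcp_rot: [-3.133, -0.001, 1.572]
ft_force: [-15.1, -4.5, 6.6]
opening: 1.002
grip_force: 7.2
[488.85397608 -25.98275838 102.51927731] 94.83189073680416 [-14.82333417  -3.00788974   4.63614567]
203 ..................BBBBBBBBBBBBBBBBBBBBBBBBBBBBBBBBBBbbbbbbbbbbbbbbbb....................................................
211 ..................BBBBBBBBBBBBBBBBBBBBBBBBBBBBBBBBBBBBBbbbbbbbbbbbbbbb..................................................
219 .............rrrr.BBBBBBBBBBBBBBBBBBBBBBBBBBBBBBBBBBBBbkkbbbbbbbbbbbbbk.................................................
227 .........kkkkkkkkkbbbbbbBBBBBBBBBBBBBBBBBBBBBBBBBBBBBBbkkbbbbbbbbbbbbbk.................................................
235 kkkkkkkkkkkkkkkkkkkbbbbbbbbbbbbbbbbbbbbbbbbbbbbBBBBBBBB.kkbbbbbbbbbbbbb.................................................
243 kkkkkkkkkkkkkkkkkkkkbbbbbbbbbbbbbbbbbbbbbbbbbbbbbbbbbbbbkkbbbbbbbbbbbbb.................................................
251 kkkkkkkkkkkkkkkkkkkkbbbbbbbbbbbbbbbbbbbbbbbbbbbbbbbbbbbbkkkbbbbbbbbbbb..................................................
```

```bash
python3 -m inch '[[[0,0.02,0],0,-1],[[0,0.02,0],0,-1],[[0,0.02,0],0,-1],[[0,0.02,0],0,-1],[[0,0,0],0,-1],[[0,0,0],0,-1],[[0,0,0],0,-1],[[0,0,0],0,-1],[[0,0,0],0,-1],[[0,0,0],0,-1]]'; python3 roll.py w10.png
```

```text
t: 25.05
eef_pos: [489.8, -25.8, 101.8]
tcp_rot: [-3.124, -0.001, 1.573]
ft_force: [-29.3, -8.1, 11.8]
opening: 0.999
grip_force: 14.8
[489.86008504 -25.8273108  101.8597613 ] 95.6264350878229 [-28.96416206  -7.77031957  11.19441455]
203 .................BBBBBBBBBBBBBBBBBBBBBBBBBBBBBBBBBBbbbbbbbbbbbbbbbbb....................................................
211 .................BBBBBBBBBBBBBBBBBBBBBBBBBBBBBBBBBBBBbbbbbbbbbbbbbbbbk..................................................
219 ............rrrr.BBBBBBBBBBBBBBBBBBBBBBBBBBBBBBBBBBBB..kbbbbbbbbbbbbbk..................................................
227 .........kkkkkkkkbbbBBBBBBBBBBBBBBBBBBBBBBBBBBBBBBBBBb.kbbbbbbbbbbbbbb..................................................
235 kkkkkkkkkkkkkkkkkkbbbbbbbbbbbbbbbbbbbbbbbbbbbbBBBBBBBb.kkbbbbbbbbbbbbbk.................................................
243 kkkkkkkkkkkkkkkkkkkbbbbbbbbbbbbbbbbbbbbbbbbbbbbbbbbbbbbkkbbbbbbbbbbbbbk.................................................
251 kkkkkkkkkkkkkkkkkkkbbbbbbbbbbbbbbbbbbbbbbbbbbbbbbbbbbbbkkkbbbbbbbbbbbbk.................................................
```

```bash
python3 -m inch '[[[0,-0.2,0],0,-1],[[0,-0.2,-0.3],0,-1],[[0.3,-0.14,-0.5],0,-1],[[0.6,-0.14,-0.5],0,-1],[[0.7,0,-0.17],0,-1],[[0.7,0,0],0,1],[[0.7,0,0],0,1],[[0.6,0,0],0,1],[[0,0,0],0,1],[[0,0,0],0,1]]'
python3 - <<'E'
from h import *
W=shot('wrist','w11.png');s=env.state();print(s['eef_pos'],s['opening']*95,s['ft_force'])
S=shot('side','s11.png');T=shot('top','t11.png')
m=eyes.cut_out('squeegee',W)
for d in m[:2]:
    ys,xs=np.nonzero(d['mask']);print(d['score'],ys.min(),ys.max(),xs.min(),xs.max())
M=m[0]['mask']
for r in range(0,260,5):
    c=np.nonzero(M[r])[0]
    if len(c):print(r,c[0],c[-1],end='; ')
print()
for x in(-42,42):
  for y in(228,263):print(x,y,[np.round(proj(W,[456.3+x,y,z]),1) for z in(65,75,85)])
print(proj(W,[456.3,210,75]))
P=cv2.imread('pics/w5.png').max(axis=2)
for r in(0,4,8,12): 
    c=np.nonzero(P[r,200:440]<70)[0]+200;print(r,c.min() if len(c) else 0,c.max() if len(c) else 0)
E
```

```text
t: 26.35
eef_pos: [456.2, 189.6, 191.3]
tcp_rot: [3.142, 0.0, 1.571]
ft_force: [-0.8, 0.1, -0.3]
opening: 0.53
grip_force: 0.0
[456.32088848 189.33406302 191.38463271] 46.4470010803871 [-0.49423389  0.32603417 -0.04158418]
0.82 120 317 272 361
120 356 359; 125 272 360; 130 272 360; 135 273 360; 140 273 359; 145 273 358; 150 273 358; 155 273 358; 160 307 351; 165 307 323; 170 307 323; 175 307 323; 180 307 323; 185 306 324; 190 304 326; 195 299 334; 200 296 332; 205 304 327; 210 305 326; 215 305 326; 220 305 326; 225 305 318; 230 305 325; 235 306 326; 240 306 326; 245 306 326; 250 306 326; 255 306 326; 
-42 228 [array([161. , 275.6]), array([162.3, 274.1]), array([163.6, 272.4])]
-42 263 [array([123.8, 274.2]), array([123.7, 272.6]), array([123.6, 270.8])]
42 228 [array([161. , 361.8]), array([162.3, 363.4]), array([163.6, 365.1])]
42 263 [array([123.8, 363.3]), array([123.7, 365. ]), array([123.6, 366.8])]
[np.float64(181.12773424947704), np.float64(318.73237558408647)]
0 239 403
4 241 400
8 244 398
12 305 391
```

The blade's +x end sits higher, which confirms a roll of about 12°. Fork friction defeats a sideways push at the grip, so I'll press the raised blade end down with closed fingers, where the lever arm is long.

```bash
python3 -m inch '[[[0.5,0.3,0],0,1],[[0.45,0.27,0.2],0,1],[[0,0,0.4],0,1],[[0,0,0.4],0,1],[[0,0,0.2],0,1],[[0,0,0.18],0,1],[[0,0,0],0,1],[[0,0,0],0,1],[[0,0,0],0,1],[[0,0,0],0,1]]'
cat > bl.py <<'E'
from h import *
import sys
s=env.state();print(s['eef_pos'],s['opening']*95,s['ft_force'],s['moment'])
for n in('side','top'):
    P=shot(n,n+sys.argv[1]);
    for d in eyes.cut_out('squeegee',P)[:1]:print(n,d['score'],cv2.minAreaRect(np.float32(np.argwhere(d['mask'])[:,::-1])))
E
python3 -c "
from h import *
s=env.state();print(s['eef_pos'],s['ft_force'],s['moment'])"
```

```text
t: 27.8
eef_pos: [490.6, 246.9, 109.0]
tcp_rot: [3.141, -0.0, 1.571]
ft_force: [-0.4, -0.5, 0.6]
opening: 0.003
grip_force: 0.1
[490.59459859 246.92698081 108.95083233] [-0.36490085 -0.54145202  0.59547981] [-0.05339265 -0.14579923 -0.031725  ]
```

```bash
python3 -m inch '[[[0,0,0.03],0,1],[[0,0,0.03],0,1],[[0,0,0.03],0,1],[[0,0,0.03],0,1],[[0,0,0.01],0,1],[[0,0,0],0,1],[[0,0,0],0,1],[[0,0,0],0,1],[[0,0,0],0,1],[[0,0,0],0,1]]'
```

```text
t: 29.05
eef_pos: [490.6, 246.9, 100.9]
tcp_rot: [3.141, 0.0, 1.571]
ft_force: [1.9, -0.7, 2.2]
opening: 0.005
grip_force: 1.1
```

```bash
python3 -m inch '[[[0,0,0.03],0,1],[[0,0,0.03],0,1],[[0,0,0.03],0,1],[[0,0,0.03],0,1],[[0,0,0.03],0,1],[[0,0,0.02],0,1],[[0,0,0],0,1],[[0,0,0],0,1],[[0,0,0],0,1],[[0,0,0],0,1]]'
```

```text
t: 30.3
eef_pos: [490.4, 246.9, 90.6]
tcp_rot: [-3.141, 0.0, 1.571]
ft_force: [0.0, 0.1, 0.0]
opening: 0.006
grip_force: 0.2
```

```bash
python3 -m inch '[[[0,0,-0.6],0,1],[[0,0,-0.6],0,1],[[-0.6,-0.19,0],0,-1],[[-0.6,-0.19,0],0,-1],[[-0.6,-0.19,0],0,-1],[[-0.6,0,0],0,-1],[[-0.6,0,0],0,-1],[[-0.6,0,0],0,-1],[[-0.6,0,0],0,-1],[[-0.35,0,0],0,-1]]'
cat > g.py <<'E'
from h import *
W=shot('wrist');s=env.state();print(s['eef_pos'],s['opening'])
h=cv2.cvtColor(W['pixels'],cv2.COLOR_RGB2HSV).astype(int)
for r in range(170,250,5):
    o=''
    for c in range(280,350,1):
        H,S,V=h[r,c]
        o+= 'r' if (H<8 or H>172) and S>140 and V>80 else ('b' if V<150 else 'B') if 95<H<130 and S>110 else 'k' if V<60 else '.'
    print(r,o)
print(proj(W,[456.3,-26.6,75]))
E
python3 g.py
```

```text
t: 31.55
eef_pos: [456.1, -27.5, 162.6]
tcp_rot: [-3.141, 0.0, 1.57]
ft_force: [0.5, 0.3, 0.3]
opening: 0.787
grip_force: 0.0
[456.27846894 -28.74078608 162.61330486] 0.8330824536454714
170 .....................kkkk..........kkkkkkkkkkkkkk.....................
175 ......................................................................
180 ..................BBBBBBBBbbbbb.....BBBbbbbbbbbbbb....................
185 ..................BBBBBBBBBBBBBBBBBBBBBBBBBBBBBBBBBBb.................
190 .............rrrrr.BBBBBBBBBBBBBBBBBBBBBBBBBBBBBBBBBb.................
195 ...........rrrrrrrrrrrrkBBBBBBBBBBBBBBBBBBBBBBBBBBBBbb................
200 ............rrrrrrrrrrrkBBBBBBBBBBBBBBBBBBBBBBBBBBBBb.................
205 ............rrrrrrrrrrrkBBBBBBBBBBBBBBBBBBBBBBBBBBBBb.................
210 ............rrrrrrrrrrrkBBBBBBBBBBBBBBBBBBBBBBBBBBBBbk................
215 ............rrrrrrrrrrrkBBBBBBBBBBBBBBBBBBBbbbbbbbbbbk................
220 ............rrrrrrrrrrrkBBBBBBBBBBBBBBBBBBBBbbbbbbbbbk................
225 ..............rrrrrrrrrkBBBBBBBBBBBBBBBBBbbbbbbbbbbbbk................
230 ...................BBBBkbBBBBBBBBBBBBBBBBBbbbbbbbbbb..................
235 ...............kkkkkkbBBBBBBBBBBBBBBBBBBBBBBbbbbbbbbb.................
240 ..................kkkkkkbbbBbbbbbbbbbbbb.kkkkkkkkkkkkkkkk.............
245 .....................kkkkkkkkkkkkkkkkkkkk.............................
[np.float64(209.09015270383634), np.float64(319.02654804617555)]
```

```bash
python3 -m inch '[[[0,-0.02,0.4],0,-0.3],[[0,-0.01,0.4],0,-0.3],[[0,0,0.4],0,-0.3],[[0,0,0.26],0,-0.3],[[0,0,0],0,-0.3],[[0,0,0],0,1],[[0,0,0],0,1],[[0,0,0],0,1],[[0,0,0],0,1],[[0,0,0],0,1]]'; python3 -c "
from h import *
W=shot('wrist');s=env.state();print(s['opening']*95,s['ft_force'],s['moment'],s['eef_pos'])
h=cv2.cvtColor(W['pixels'],cv2.COLOR_RGB2HSV).astype(int)
for r in range(215,262,8):
    o=''
    for c in range(275,360,1):
        H,S,V=h[r,c]
        o+= 'r' if (H<8 or H>172) and S>140 and V>80 else ('b' if V<150 else 'B') if 95<H<130 and S>110 else 'k' if V<60 else '.'
    print(r,o)"
```

```text
t: 32.85
eef_pos: [454.7, -26.2, 75.3]
tcp_rot: [3.141, 0.0, 1.571]
ft_force: [0.9, -0.1, 2.9]
opening: 0.328
grip_force: 30.0
31.084074910665798 [0.40128529 0.29110004 2.96907251] [-0.15590115 -0.15228509 -0.0420618 ] [454.76952071 -26.18848586  75.2234979 ]
215 ..................BBBBBBBBBBBBBBBBBBBBBBBBBBBBBBBBBBBBBBBBBBBBBBBBBBBb...............
223 ................kbbbBBBBBBBBBBBBBBBBBBBBBBBbbbbbbbbbbbbbbbbbbbbbbbbbbbb..............
231 .......kkkkkkkkrrrrrrr.bbbBBBBBBBBBBBBBBBBBBBbbbbbbbbbbbbbbbbbbbbbbbbbbbkkkkkkkkk....
239 .kkkkkkkkkkkkkkkrrrrrrrrkkbbbbbbbbbbbbbbbbbbbbbbbbbbbbbbbbbbbbbbbbbbbbbbkkkkkkkkkkkkk
247 kkkkkkkkkkkkkkkkrrrrrrrrkkkbbbbbbbbbbbbbbbbbbbbbbbbbbbbbbbbbbbbbbbbbbbbbkkkkkkkkkkkkk
255 kkkkkkkkkkkkkkkkrrrrrrrrkkkbbbbbbbbbbbbbbbbbbbbbbbbbbbbbbbbbbbbbbbbbbbbbkkkkkkkkkkkkk
```

The pads are still held at 31 mm by friction. I'll shake gently along the tube, inside its end play, to break the friction so the closing fingers can square the grip.

```bash
python3 -m inch '[[[-0.1,0,0.02],0,1],[[-0.1,0,-0.02],0,1],[[0.1,0,0.03],0,1],[[0.15,0,-0.03],0,1],[[0.1,0,0.03],0,1],[[-0.1,0,-0.03],0,1],[[-0.15,0,0.03],0,1],[[-0.1,0,-0.03],0,1],[[0.1,0,0],0,1],[[0.1,0,0],0,1]]'; python3 -c "
from h import *
s=env.state();print(s['opening']*95,s['moment'],s['eef_pos'])"
```

```text
t: 34.15
eef_pos: [454.6, -25.9, 75.0]
tcp_rot: [3.141, 0.0, 1.571]
ft_force: [0.0, -1.7, -1.0]
opening: 0.29
grip_force: 30.0
27.519792469320823 [-0.29143036 -0.08428707 -0.01994256] [454.58407293 -25.90348683  74.95880034]
```

That worked: the opening fell to 27.5 mm. One more shake to finish squaring.

```bash
python3 -m inch '[[[-0.1,0,0.02],0,1],[[-0.1,0,-0.02],0,1],[[0.1,0,0.03],0,1],[[0.15,0,-0.03],0,1],[[0.1,0,0.03],0,1],[[-0.1,0,-0.03],0,1],[[-0.15,0,0.03],0,1],[[-0.1,0,-0.03],0,1],[[0,0,0],0,1],[[0,0,0],0,1]]'; python3 -c "
from h import *
s=env.state();print(s['opening']*95,s['moment'],s['eef_pos'])"
```

```text
t: 35.4
eef_pos: [454.4, -38.1, 75.0]
tcp_rot: [-3.141, 0.0, 1.571]
ft_force: [0.0, 2.4, -2.6]
opening: 0.269
grip_force: 30.0
25.534353519983245 [ 0.08783137 -0.12873317  0.0050969 ] [454.42426219 -38.1441076   74.95263231]
```

The button is squeezed in (25.5 mm reading, about 26 true) and the handle is sliding freely. Drawing it out.

```bash
python3 -m inch '[[[-0.1,0,0],0,1],[[-0.16,0,0],0,1],[[-0.18,0,0],0,1],[[-0.18,0,0],0,1],[[-0.18,0,0],0,1],[[-0.18,0,0],0,1],[[-0.16,0,0],0,1],[[-0.1,0,0],0,1],[[-0.05,0,0],0,1],[[-0.05,0,0],0,1]]'; python3 -c "
from h import *
s=env.state();print(s['opening']*95,s['moment'],s['eef_pos'],s['ft_force'])"
```

```text
t: 36.65
eef_pos: [454.1, -118.8, 74.9]
tcp_rot: [-3.141, -0.001, 1.57]
ft_force: [-0.1, 7.1, -1.7]
opening: 0.272
grip_force: 30.0
25.825489172742255 [ 0.90886028 -0.09106253 -0.06695527] [ 454.11882472 -118.83491093   74.92891119] [-0.08274967  7.0934677  -1.72899203]
```

```bash
python3 -m inch '[[[-0.03,0,0],0,1],[[-0.03,0,0],0,1],[[-0.02,0,0],0,1],[[-0.02,0,0],0,1],[[0,0,0],0,1],[[0,0,0],0,1],[[0,0,0],0,1],[[0,0,0],0,1],[[0,0,0],0,1],[[0,0,0],0,1]]'; python3 - <<'E'
from h import *
s=env.state();print(s['opening']*95,s['eef_pos'],s['ft_force'])
W=shot('wrist','w20.png')
h=cv2.cvtColor(W['pixels'],cv2.COLOR_RGB2HSV).astype(int)
o=''
for r in range(0,270,3):
    H,S,V=h[r,312];o+='B' if 95<H<130 and S>110 else 'k' if V<60 else 'W' if S<50 and V>120 else '.'
print(o)
S=shot('side','s20.png')
for n in('squeegee','pull_grip','clip_seat'):print(n,[(np.round(d['centre']),round(d['score'],2)) for d in eyes.spot_point(n,S)[:2]])
print(proj(S,[456,103.4,75]),proj(S,[456,-121,75]))
E
```

```text
t: 37.9
eef_pos: [452.3, -121.9, 74.3]
tcp_rot: [-3.136, -0.005, 1.569]
ft_force: [1.0, 30.2, -3.1]
opening: 0.27
grip_force: 30.0
25.637761156814033 [ 452.31280897 -121.87087688   74.29824191] [ 0.97467195 30.17451452 -3.11548289]
....kWWWWWWWWWWWWWWWWWWWWWWWWWWWWWWWWWWWWWWWWWWWWWWWWWWWWWWWWWWWWWWWWWWWWBBBBBBBBBBBBBBBB.
squeegee [(array([179., 294.]), 0.98), (array([177., 294.]), 0.72)]
pull_grip [(array([235., 275.]), 0.7)]
clip_seat [(array([179., 296.]), 0.84), (array([283., 244.]), 0.83)]
[np.float64(179.28790520233207), np.float64(297.05073891753585)] [np.float64(234.04504695961356), np.float64(278.2998272091228)]
```

```bash
python3 -m inch '[[[0.02,0,0],0,1],[[0,0,0],0,1],[[0,0,0],0,1],[[0,0,0],0,1],[[0,0,0],0,1],[[0,0,0],0,1],[[0,0,0],0,1],[[0,0,0],0,1],[[0,0,0],0,1],[[0,0,0],0,1]]'; python3 - <<'E'
from h import *
np.set_printoptions(precision=1,suppress=True)
s=env.state();print(s['opening']*95,s['eef_pos'],s['ft_force'])
W=shot('wrist','w21.png');S=shot('side','s21.png');T=shot('top','t21.png')
h=cv2.cvtColor(W['pixels'],cv2.COLOR_RGB2HSV).astype(int)
o=''
for r in range(0,40):
    H,Sx,V=h[r,312];o+='B' if 95<H<130 and Sx>110 else 'k' if V<70 else 'W' if Sx<50 and V>120 else '.'
print(o)
b=[r for r in range(180,270) if 95<h[r,312,0]<130 and h[r,312,1]>110]
print('grip inner edge y',onz(W,(b[0],312),89)[1],'row12',onz(W,(12,312),90))
for n in('lemon','garlic','tin'):
    for P in(T,S):
        for d in eyes.spot_point(n,P)[:1]:print(n,onz(P,d['centre'],0),round(d['score'],2))
m=eyes.spot_point('pull_grip',S)
print(onz(S,m[0]['centre'],75) if m else None)
E
```

```text
t: 39.4
eef_pos: [452.9, -121.7, 74.5]
tcp_rot: [-3.138, -0.003, 1.57]
ft_force: [-0.2, 21.9, -2.2]
opening: 0.275
grip_force: 30.0
26.145353548841342 [ 452.9 -121.7   74.5] [-0.2 21.9 -2.2]
.........kkkk..WWWWWWWWWWWWWWWWWWWWWWWWW
grip inner edge y -95.74591173171697 row12 [449.9  -4.2  90. ]
lemon [ 619.1 -283.2    0. ] 0.54
lemon [ 634.3 -282.     0. ] 0.79
garlic [ 614.9 -397.9    0. ] 0.73
garlic [ 612.9 -384.9    0. ] 0.51
tin [564.9 361.5   0. ] 0.57
tin [561.5 376.4   0. ] 0.57
[ 452.9 -129.1   75. ]
```

```bash
python3 -c "
from cell import env
print(env.job_done())"
```

```text
the job is handed in; nothing more can be done
None
```

I handed the job in at about 39.5 s. The squeegee is clipped home in the blue stand with its collars outside the forks, and the handle is drawn about 90 mm to its solid second stop. The gripper still holds it there with the button squeezed in; the first grasp jammed on a rolled grip, so I pressed one end of the blade to turn it back and shook the grip lightly to square it.

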